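# Lock the garment stand's swing arm and torque its clamp nut

## Task

Get this counter-top garment stand ready for the sale: lift the sprung plunger on its swing arm, swing the arm clockwise (seen from above) to the notch between the two steel lugs and let the plunger drop fully home in it. Then tighten the clamp nut by turning the torque wrench that sits on it clockwise until its handle gives at the breakaway joint, hold the give for half a second, do not push on to the end of the joint, and let go so that the handle springs straight. Do not work the wrench to its click before the arm is locked, and leave the jar, mug and carton where they stand.

Things in the scene. Friction and masses are not known exactly. Their poses are not given: they have to be found in the camera images.
- stand: The fixed steel stand. Origin on the table on the axis of its upright post; z up, at zero yaw x points away from the robot. 'Bearing' below: angle about the post, clockwise seen from above, from the stand's -x axis (+90 deg = its +y). Round foot 300 mm across, 12 mm thick; hub 60 mm across to 32 mm high; post 22 mm thick, 314 mm high with its ball.
- shelf_edge (a point): Middle of the outer rim of the fixed wire shelf (wires 6 to 8 mm thick, 189 mm high), 165 mm from the post axis at bearing -42 deg. The flat rectangle runs from the post to this rim, which spans 85 mm counter-clockwise and 60 mm clockwise of this point. It hangs 110 mm over the wrench handle: the hand must reach the handle from outside, leaning outward about 30 deg.
- notch (a point): The notch: on the foot, half-way up (19 mm), between two steel lugs whose tops are 26 mm high; 15 mm wide, radial, at bearing 85 deg, 130 mm from the post axis (lugs span 104 to 140 mm). The lug on the arm's starting side is 37 mm wide, the other 27 mm.
- swingarm (a joint): Turn of the swing arm about the post, rad, growing clockwise from above; range 0 to 1. Flat steel bar 26 mm wide, 34 to 46 mm above the table, 158 mm long from the axis, with a small upturned hook at its end (181 mm out, top 65 mm high). At bearing 45 deg at 0; over the middle of the notch at 0.698 (play 0.012 each way). Friction about 1 N at the plunger.
- plunger (a joint): Lift of the sprung plunger on the arm, m: 0 fully home, 0.025 upper stop; spring about 4 N at 0, 8 N at the stop. Its 12 mm round-ended pin, 130 mm from the post axis, must be lifted more than 0.012 to pass over a lug; let go over the notch it drops home, over a lug it rests on top.
- knob_centre (a point): Centre of the plunger's black knob: upright, round, 29 mm across, 26 mm tall, 130 mm from the post axis, 83 mm above the table when home. It rides on the arm; its -x axis points outward from the post.
- nut (a joint): Turn of the clamp nut (36 mm hexagon on the post, 48 to 76 mm high) with the wrench head on it, rad, growing clockwise (tightening); stops hard at 0.5, fully tight. The straight wrench lies at bearing -60 deg at 0. Resists 0.7 Nm before it is tight (about 4 N at the grip); stays where it is left.
- breakaway (a joint): Bend of the wrench at its breakaway joint, a vertical pivot 45 mm from the post axis, rad: 0 straight. Pushed clockwise at the grip it stays straight while the nut turns; once the nut is tight and the push exceeds about 11 N it gives, with nearly constant force (13 N at 0.2); 0.25 is its end. It springs straight when let go.
- grip_centre (a point): Gripping spot of the wrench, in its black rubber sleeve: level round bar 25 mm thick, 72 mm above the table, 165 mm from the post axis; the sleeve runs from 112 to 190 mm. Its -x axis points outward along the handle, away from the post. A 15 mm aluminium shank joins the sleeve to the breakaway joint.
- jar: Bystander: closed glass jar with steel lid, 60 mm across, 100 mm tall; origin under its centre. Leave it.
- mug: Bystander: white mug, 76 mm across, 90 mm tall; origin under its centre. Leave it.
- carton: Bystander: small closed cardboard box, 55 x 80 x 70 mm tall; origin under its centre. Leave it.

How it is judged (in metres and radians):
On the way, in this order (a step that is already met when the one before it is completed fails the run):
1. the arm stands at the notch with its plunger fully home (value of joint swingarm between 0.66 and 0.74 rad and value of joint plunger below 0.004 m), for 0.2 s.
2. with the arm locked and the nut tight, the wrench gives at its breakaway joint and is held so (all of step 1 and value of joint nut above 0.47 rad and value of joint breakaway above 0.05 rad), for 0.2 s.
At the end, for the whole second after the job is handed in: The arm is at the notch (0.66 to 0.74 rad) with the plunger home (under 4 mm of lift), the nut tight (over 0.46 rad), the wrench let go and straight again (under 0.03 rad), and the jar, mug and carton upright within 20 mm of where they stood (all of step 1 and value of joint nut above 0.46 rad and value of joint breakaway below 0.03 rad and distance of each of jar, mug, carton from where it was at the start of the episode below 0.02 m and angle between each of jar, mug, carton's own z axis and vertical below 0.2 rad); the robot touches nothing.
It fails at once if the wrench is pushed on to the end of its breakaway joint (over 0.22 rad) (value of joint breakaway above 0.22 rad).
It fails at once if the wrench is worked to its click before the arm is locked (value of joint breakaway above 0.05 rad and not (value of joint swingarm between 0.66 and 0.74 rad and value of joint plunger below 0.004 m)).
It fails at once if the jar is moved or tipped (distance of jar from where it was at the start of the episode above 0.02 m or angle between jar's own z axis and vertical above 0.3 rad).
It fails at once if the mug is moved or tipped (distance of mug from where it was at the start of the episode above 0.02 m or angle between mug's own z axis and vertical above 0.3 rad).
It fails at once if the carton is moved or tipped (distance of carton from where it was at the start of the episode above 0.02 m or angle between carton's own z axis and vertical above 0.3 rad).
It also fails if it takes over 58 s, if anything falls off the work surface, if the arm or the gripper's body presses on something with over 40 N, if the wrist force passes 120 N, or if a joint passes its speed limit or range.

## Robot

A 6-joint arm with a two-finger parallel gripper is mounted at the origin on the work surface. World frame = base frame: x ahead of the robot, y to its left, z up, the work surface at z = 0. Lengths are in m, angles in degrees, forces in N, time in s.
With the tool pointing down it reaches from about 0.4 to 0.825 m from the base axis. Payload 7 kg.
Tool frame: the origin (TCP) lies between the finger pads; the fingertips stand 19 mm ahead of it and the grasp point (between the pads) is the TCP (r.tip_extent is the distance from the TCP to the fingertips, in m); z points along the fingers, y is the direction in which the jaws open and shut (so a half turn about z gives the same grasp; the last joint's range is limited). The gripper opens to 88 mm and grips with 3 to 60 N. Pads are 19 mm wide; open, the fingers measure 130 mm over their backs; the gripper's body (78 mm by 193 mm) begins 47 mm behind the grasp point.
Start: joints at [88.929, 20.546, 0.682, 0, -70.136, -16.507], TCP at [0.204, 0.643, 0.246] pointing down, gripper open.
Joint ranges: [-176.03, 176.03], [-82.01, 121.73], [-58.28, 71.71], [-173.87, 95.51], [-174.79, -0.11], [-173.66, 173.66]. Speed limits (degrees/s): [136.94, 136.94, 172.46, 180, 180, 180].

## Interface

Orientations are given as [roll, pitch, yaw] about the fixed x, y, z axes, in that order (R = Rz(yaw) Ry(pitch) Rx(roll)).
In Python, from plant import r, capture, workorder, spotter gives the robot as it stands.
- The arm moves only by the tool step_arm, never from a script. Its argument "motion" is a list of rows, each a list of 5 numbers: the finger opening in m, from 0 to 0.0876, then the shift along the tool's x, y, z in m, then the turn about the tool's z in rad. In form: [[grip, dx, dy, dz, roll], ...]. A call has 1 to 5 rows; each row is the pose to reach, as a shift and turn from the pose commanded when the call began, along the tool's axes at that moment; what a row does not reach only later rows make up. A row lasts 1/8 s, in which the tool goes at most 62.5 mm and 10.7 degrees, less where a joint would pass 70% of its speed; a pose out of reach is approached as far as the arm can. A call with a gripper value outside its range is refused whole. The fingers move at their own pace and stop on an object; "newtons" is the grip in N (left out, the last holds). Time passes only in rows, so rows that repeat a pose let the fingers close. It gives the time, the measured TCP pose, the force and the opening at its end, in the units of the state.
- r.get_state(): the state, without advancing time (a new reading comes with each control period).
- capture(name): name is "scene" or "side" or "wrist"; returns a dict with "image" (400x640x3 uint8, red, green, blue), "z_map" (400x640 float32, m along the optical axis (not along the pixel's ray), 0 where there is no reading), "fx", "fy", "cx", "cy" (pixels), "pose" (4x4, takes a point from camera to world coordinates). Camera axes: x right, y down, z forward; pixel columns grow to the right and rows downward; lengths in m; the calibration is good to about 2 mm. A picture is of the moment at which its call begins.
- workorder.close_job(): hands the job in, once; it reports no verdict.
Trained networks look in the newest picture that a camera, given by its name, has taken for a name from the list of things; names that differ only in an ending like _2 or _b are one class to them, and where a whole thing is asked for, a point or a joint stands for the part that bears it (a point fixed in the world has none). Each returns a list of dicts, best first, with "p" (0 to 1); they miss things now and then, are a little off and sometimes report something else, mostly with a low value. They report only what shows in the picture. A call takes as long as a camera call.
- spotter.regions_of(camera, label): "mask" (400x640 bool, what is visible of it).
- spotter.tip_of(camera, label): "location" ([x, y, z] in m, in world coordinates, good to about 4 mm: a listed point, or the origin of a listed thing).
The state is a dict: "time_s": time; "joints": joint angles; "qd": joint speeds; "joint_torque": joint torques, N m; "tcp_pos": TCP position; "eef_rot": TCP orientation; "contact_force": force on the tool from outside, world axes, zero at the start; "moment": the same for the moment, N m; "gripper_width": finger opening in m.
Only numpy, scipy, OpenCV 4.12 (cv2) and the standard library are available. Lean on these libraries where they do the work, as an engineer would, in place of code of your own. Each camera call takes 0.05 s, during which the arm holds its last target.

## Working session

There is one attempt and no reset: what is moved stays moved. The work goes in short steps, Python scripts to look and compute and a tool call to move; the robot and the scene stay as the last step left them, time stands still between calls to the robot, and variables do not carry over. Pictures are saved under pics/ and viewed, and the job is handed in when it is done.

Besides the shell and the picture viewer there is one more tool, called after "Emit:" by a JSON object that holds its "op" and its "data". step_arm: Moves the arm, as the interface text tells. Its arguments: {"type":"object","properties":{"motion":{"type":"array","items":{"type":"array","items":{"type":"number"}}},"newtons":{"type":"number"}},"required":["motion"]}

```bash
ls; mkdir -p pics
cat > h.py <<'E'
import numpy as np, cv2
from plant import r, capture, workorder, spotter
from scipy.spatial.transform import Rotation as R
np.set_printoptions(precision=4,suppress=True)
def save(c,n): cv2.imwrite(f'pics/{n}.png',c['image'][:,:,::-1])
def pts(c,mask):
    v,u=np.nonzero(mask&(c['z_map']>0)); z=c['z_map'][v,u]
    P=np.c_[(u-c['cx'])/c['fx']*z,(v-c['cy'])/c['fy']*z,z]
    return P@c['pose'][:3,:3].T+c['pose'][:3,3]
def proj(c,p):
    q=(np.asarray(p)-c['pose'][:3,3])@c['pose'][:3,:3]
    return [round(float(c['fx']*q[0]/q[2]+c['cx'])),round(float(c['fy']*q[1]/q[2]+c['cy']))]
E
python3 - <<'E'
from h import *
s=r.get_state(); print(s['tcp_pos'],s['eef_rot'],s['time_s'])
for cam in ['scene','side','wrist']:
    c=capture(cam); save(c,cam+'0'); print(cam,c['pose'])
    for l in ['stand','shelf_edge','notch','knob_centre','grip_centre','jar','mug','carton']:
        d=spotter.tip_of(cam,l)
        print(l,[(np.round(e['location'],4),round(e['p'],2),proj(c,e['location'])) for e in d[:2]])
print(r.get_state()['time_s'])
E
```

```text
pics
[0.2037 0.643  0.2446] [179.9061  -0.0067 -17.5883] 0.0
scene [[ 0.1106  0.6965 -0.7089  1.2991]
 [ 0.9939 -0.0743  0.082  -0.0634]
 [ 0.0044 -0.7137 -0.7005  0.8795]
 [ 0.      0.      0.      1.    ]]
stand [(array([ 0.6432, -0.0296,  0.0011]), 0.65, [303, 269])]
shelf_edge [(array([ 0.5168, -0.1402,  0.1893]), 0.76, [248, 179]), (array([0.6405, 0.1021, 0.0198]), 0.72, [357, 259])]
notch [(array([0.6407, 0.1026, 0.0192]), 0.61, [357, 259])]
knob_centre [(array([0.558 , 0.0676, 0.0827]), 0.68, [339, 217]), (array([ 0.5437, -0.1587,  0.0698]), 0.31, [246, 224])]
grip_centre [(array([ 0.5411, -0.1585,  0.0723]), 0.89, [246, 222]), (array([ 0.3958,  0.1008, -0.0006]), 0.65, [341, 195])]
jar [(array([ 0.6728, -0.2958,  0.0008]), 0.89, [189, 289])]
mug [(array([ 0.3964,  0.0994, -0.001 ]), 0.56, [341, 195])]
carton [(array([ 0.6242,  0.2676, -0.0013]), 0.55, [421, 253]), (array([ 0.397 ,  0.0988, -0.0018]), 0.53, [341, 195])]
side [[-0.7225 -0.4081  0.5581  0.06  ]
 [-0.6911  0.4493 -0.5661  0.5071]
 [-0.0197 -0.7947 -0.6066  0.6851]
 [ 0.      0.      0.      1.    ]]
stand [(array([ 0.648 , -0.0327,  0.0008]), 0.85, [307, 220])]
shelf_edge [(array([ 0.5183, -0.139 ,  0.1891]), 0.77, [370, 166])]
notch [(array([0.6355, 0.1007, 0.0201]), 0.68, [274, 241])]
knob_centre [(array([0.5626, 0.0663, 0.0796]), 0.59, [302, 230])]
grip_centre [(array([ 0.5377, -0.1595,  0.0757]), 0.73, [366, 195]), (array([0.6228, 0.2661, 0.0004]), 0.65, [225, 286])]
jar [(array([ 0.6742, -0.2949, -0.001 ]), 0.91, [358, 179]), (array([0.6352, 0.0983, 0.0154]), 0.52, [275, 242])]
mug [(array([0.3978, 0.0965, 0.0009]), 0.92, [344, 295])]
carton [(array([0.622 , 0.2654, 0.0027]), 0.7, [225, 285])]
wrist [[-0.3027 -0.9144 -0.2688  0.2763]
 [-0.9531  0.2902  0.086   0.6205]
 [-0.0006  0.2822 -0.9594  0.3845]
 [ 0.      0.      0.      1.    ]]
stand []
shelf_edge []
notch []
knob_centre []
grip_centre []
jar []
mug []
carton []
1.35
```

View pics/scene0.png

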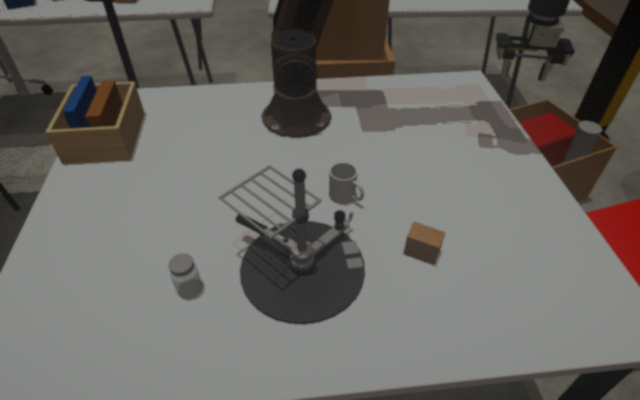

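View pics/side0.png

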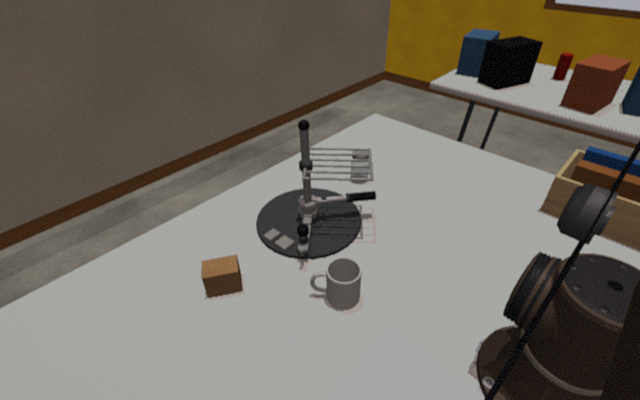

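The scene view shows the stand's post at about (302,260), the arm knob at (339,217), the lugs at (350,255) and the wrench grip at (250,223) under the shelf. The jar is at (184,272), the mug at (343,185) and the carton at (425,242). The networks agree with the pictures. Next I fit the stand pose and refine it with depth.

Run:
```python
from h import *
from scipy.optimize import least_squares
obs={'stand':[(.6432,-.0296),(.648,-.0327)],'shelf':[(.5168,-.1402),(.5183,-.139)],'notch':[(.6407,.1026),(.6355,.1007)],'knob':[(.558,.0676),(.5626,.0663)],'grip':[(.5411,-.1585),(.5377,-.1595)]}
pb={'stand':(0,0),'shelf':(.165,-42),'notch':(.13,85),'knob':(.13,45),'grip':(.165,-60)}
def f(p):
    o=[]
    for k,l in obs.items():
        rr,b=pb[k];b=np.radians(b);c,s=np.cos(p[2]),np.sin(p[2]);v=np.array([-np.cos(b),np.sin(b)])*rr
        m=[p[0]+c*v[0]-s*v[1],p[1]+s*v[0]+c*v[1]]
        for q in l:o+=list(np.array(q)-m)
    return np.array(o)
s=least_squares(f,[.645,-.03,0]);print(s.x,np.degrees(s.x[2]));print(f(s.x).reshape(-1,2)*1000)
# depth: knob & post points
for cam in ['scene','side']:
    c=capture(cam)
    P=pts(c,np.ones((400,640),bool))
    k=P[(np.hypot(P[:,0]-.56,P[:,1]-.067)<.03)&(P[:,2]>.072)&(P[:,2]<.12)]
    print(cam,'knob n',len(k),k.min(0),k.max(0),k[k[:,2]>.092].mean(0))
    k=P[(np.hypot(P[:,0]-.645,P[:,1]+.03)<.03)&(P[:,2]>.21)]
    print('post',len(k),k.min(0),k.max(0),k.mean(0))
    g=P[(np.hypot(P[:,0]-.539,P[:,1]+.159)<.06)&(P[:,2]>.055)&(P[:,2]<.1)]
    print('handle',len(g),g.min(0),g.max(0),g.mean(0))
print([a for a in dir(r) if a[0]!='_'], r.tip_extent, r.get_state()['time_s'])
```

```text
[ 0.6422 -0.0307 -0.0789] -4.519340091005208
[[  1.0249   1.1352]
 [  5.8249  -1.9648]
 [  5.5621  -9.0634]
 [  7.0621  -7.8634]
 [ -0.3845   3.3398]
 [ -5.5845   1.4398]
 [  0.2198  -0.5461]
 [  4.8198  -1.8461]
 [ -7.5722   8.1845]
 [-10.9722   7.1845]]
scene knob n 137 [0.5477 0.0548 0.0731] [0.5747 0.0818 0.1015] [0.5625 0.0686 0.0974]
post 484 [ 0.6349 -0.0436  0.2101] [ 0.6592 -0.0176  0.3172] [ 0.6514 -0.0308  0.271 ]
handle 239 [ 0.5257 -0.184   0.0616] [ 0.5854 -0.1071  0.0901] [ 0.5561 -0.1467  0.081 ]
side knob n 138 [0.543  0.0549 0.073 ] [0.5696 0.0809 0.0998] [0.5565 0.0687 0.0962]
post 380 [ 0.629  -0.0412  0.2101] [ 0.651  -0.018   0.3159] [ 0.6368 -0.0268  0.2676]
handle 276 [ 0.5148 -0.178   0.0629] [ 0.5848 -0.1084  0.088 ] [ 0.5457 -0.1409  0.0791]
['Unreachable', 'get_state', 'tip_extent'] 0.019 1.45
```

Emit:
{"op": "step_arm", "data": {"motion": [[0.07, 0.045, 0.039, 0, 0.15], [0.07, 0.09, 0.078, 0, 0.3], [0.07, 0.135, 0.117, 0, 0.45], [0.07, 0.18, 0.156, 0, 0.6], [0.07, 0.225, 0.194, 0, 0.75]]}}

```text
time_s: 2.08
tcp_pos: [0.3605, 0.3889, 0.2459]
eef_rot: [-180.0, 0.0, -60.8]
contact_force: [0.2, 0.1, -0.3]
gripper_width: 0.0698
```

```bash
cat >> h.py <<'E'
def to(t,yaw=None):
    s=r.get_state();M=R.from_euler('xyz',s['eef_rot'],degrees=True).as_matrix()
    d=M.T@(np.array(t)-s['tcp_pos']);print('t',s['time_s'],'tcp',s['tcp_pos'],s['eef_rot'],'F',s['contact_force'],'w',s['gripper_width'],'joints',s['joints'])
    print('d tool',d,'|d|',np.linalg.norm(d))
E
python3 -c "
from h import *
to([.5597,.067,.19])"
```

```text
t 2.075 tcp [0.3605 0.3889 0.2459] [-179.9605    0.0207  -60.8095] F [ 0.2288  0.125  -0.2917] w 0.06983348883410465 joints [ 68.3817   6.8444 -17.5094   0.0098 -65.6025 -39.1953]
d tool [ 0.3782 -0.0169  0.0558] |d| 0.3826463048246798
```

Emit:
{"op": "step_arm", "data": {"motion": [[0.07, 0.06, -0.003, 0.01, 0.1], [0.07, 0.12, -0.006, 0.02, 0.13], [0.07, 0.18, -0.009, 0.03, 0.13], [0.07, 0.24, -0.012, 0.04, 0.13], [0.07, 0.3, -0.014, 0.05, 0.13]]}}

```text
time_s: 2.7
tcp_pos: [0.5204, 0.1346, 0.1957]
eef_rot: [-179.9, 0.0, -68.0]
contact_force: [0.8, 0.7, 0.5]
gripper_width: 0.07
```

```bash
python3 -c "
from h import *
to([.5597,.067,.085])
c=capture('wrist');save(c,'w1')
for l in ['knob_centre','notch','swingarm']:
  print(l,[(e['location'],e['p']) for e in spotter.tip_of('wrist',l)[:2]])
to([.5597,.067,.085])"
```

```text
t 2.7 tcp [0.5204 0.1346 0.1957] [-179.9381    0.0087  -67.9741] F [0.7838 0.7253 0.5473] w 0.07000276248421736 joints [ 35.4097   9.874  -20.8362   0.0068 -59.2276 -13.3873]
d tool [ 0.0774 -0.0109  0.1107] |d| 0.13553400446844752
knob_centre [([0.5611, 0.0635, 0.079], 0.62)]
notch [([0.6356, 0.0992, 0.0202], 0.61)]Traceback (most recent call last):
  File "<string>", line 6, in <module>
    print(l,[(e['location'],e['p']) for e in spotter.tip_of('wrist',l)[:2]])
                                             ~~~~~~~~~~~~~~^^^^^^^^^^^
ValueError: it knows: carton, grip_centre, jar, knob_centre, mug, notch, shelf_edge, stand
```

View pics/w1.png

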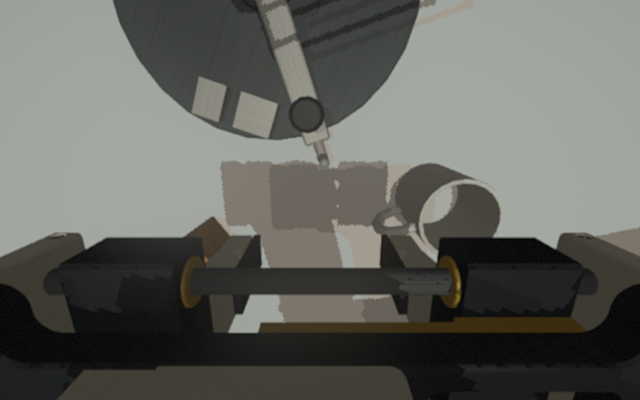

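The wrist view shows the knob at (306,113), the notch between the lugs at about (222,103) and the mug at (450,210), and it agrees with the earlier fixes. Moving over the knob, then down.

```bash
python3 -c "
from h import *
to([.560,.0665,.085])"
```

```text
t 2.85 tcp [0.5201 0.1335 0.1948] [179.9194  -0.0216 -68.2742] F [0.0303 0.795  0.4166] w 0.07004434943643115 joints [ 35.3195   9.9479 -20.8679   0.0024 -59.2675 -13.5949]
d tool [ 0.0769 -0.0124  0.1098] |d| 0.13466679521605326
```

Emit:
{"op": "step_arm", "data": {"motion": [[0.07, 0.04, -0.006, 0.02, 0], [0.07, 0.077, -0.012, 0.03, 0], [0.07, 0.077, -0.012, 0.065, 0], [0.07, 0.077, -0.012, 0.095, 0], [0.07, 0.077, -0.012, 0.11, 0]]}}

```text
time_s: 3.48
tcp_pos: [0.5587, 0.0699, 0.0844]
eef_rot: [179.9, 0.0, -68.0]
contact_force: [0.4, -0.8, -0.5]
gripper_width: 0.07
```

Emit:
{"op": "step_arm", "data": {"motion": [[0.02, 0, 0, 0, 0], [0.02, 0, 0, 0, 0], [0.02, 0, 0, 0, 0]], "newtons": 30}}

```text
time_s: 3.85
tcp_pos: [0.5601, 0.0698, 0.0868]
eef_rot: [-179.9, 0.0, -68.0]
contact_force: [-0.3, 0.6, 0.0]
gripper_width: 0.0453
```

```bash
python3 -c "
from h import *
to([.560,.0665,.085])
save(capture('wrist'),'w2')"
```

```text
t 3.85 tcp [0.5601 0.0698 0.0868] [-179.8762    0.0016  -67.9729] F [-0.2779  0.5892  0.0129] w 0.045310911206847646 joints [ 26.9757  19.0351 -24.9031   0.0126 -45.9383  -4.9573]
d tool [0.003  0.0014 0.0018] |d| 0.003779621121578599
```

View pics/w2.png

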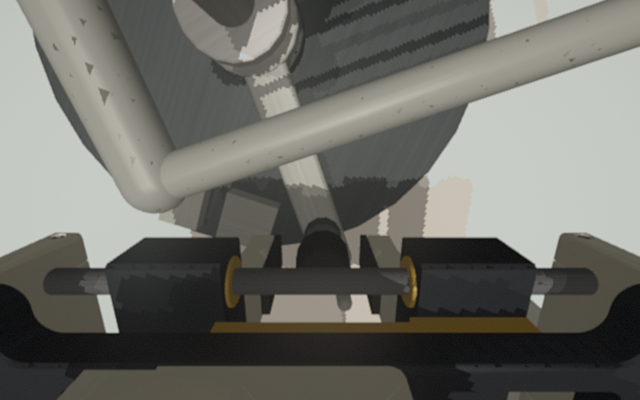

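Emit:
{"op": "step_arm", "data": {"motion": [[0.02, 0, 0, 0, 0], [0.02, 0, 0, 0, 0], [0.02, 0, 0, 0, 0]], "newtons": 40}}

```text
time_s: 4.28
tcp_pos: [0.5596, 0.0694, 0.086]
eef_rot: [-180.0, 0.0, -68.0]
contact_force: [-2.3, 1.4, 5.3]
gripper_width: 0.0284
```

Emit:
{"op": "step_arm", "data": {"motion": [[0.02, 0, 0, -0.006, 0], [0.02, 0, 0, -0.012, 0], [0.02, 0, 0, -0.017, 0], [0.02, 0, 0, -0.019, 0]]}}

```text
time_s: 4.78
tcp_pos: [0.5592, 0.0692, 0.1046]
eef_rot: [180.0, 0.0, -68.0]
contact_force: [1.5, 0.3, -7.6]
gripper_width: 0.0283
```

```bash
python3 -c "
from h import *
to([.6367,.0998,.1])
c=capture('scene');save(c,'s2')
print([(e['location'],e['p']) for e in spotter.tip_of('scene','knob_centre')[:2]])"
```

```text
t 4.775 tcp [0.5592 0.0692 0.1046] [179.9764   0.0057 -68.0102] F [ 1.4598  0.28   -7.5815] w 0.028261673694047855 joints [ 26.9485  17.7665 -23.8789  -0.0103 -48.3776  -4.9519]
d tool [ 0.0006 -0.0833  0.0045] |d| 0.08344639195622643
[([0.5607, 0.0632, 0.1006], 0.39)]
```

View pics/s2.png

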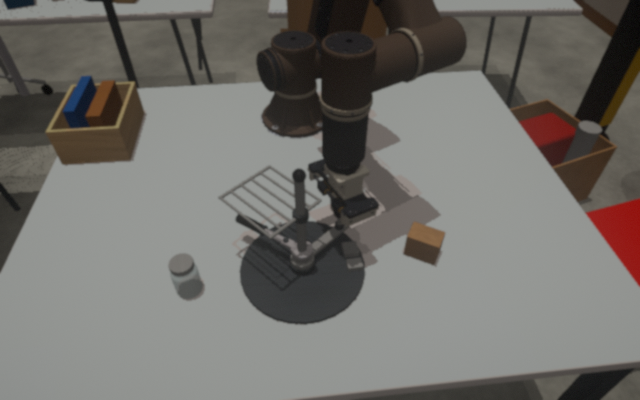

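The plunger is up about 18 mm (8 N on the wrist). Now swinging along the arc.

Emit:
{"op": "step_arm", "data": {"motion": [[0.02, -0.0025, -0.009, 0, 0], [0.02, -0.0043, -0.0165, 0, 0], [0.02, -0.006, -0.026, 0, 0], [0.02, -0.0066, -0.0346, 0, 0], [0.02, -0.0066, -0.0437, 0, 0]]}}

```text
time_s: 5.5
tcp_pos: [0.5945, 0.0925, 0.1026]
eef_rot: [179.7, 0.2, -68.1]
contact_force: [-10.1, 5.0, -7.8]
gripper_width: 0.0284
```

```bash
python3 -c "
from h import *
to([.6367,.1003,.1046])"
```

```text
t 5.5 tcp [0.5945 0.0925 0.1026] [179.6528   0.1549 -68.1169] F [-10.052    4.9792  -7.8052] w 0.028400450761328012 joints [ 27.3204  21.2074 -18.6995  -0.2428 -50.4243  -5.2816]
d tool [ 0.0085 -0.042  -0.0023] |d| 0.04296409948680106
```

```bash
python3 -c "
from h import *
c=capture('side');save(c,'d3')
w=capture('wrist');save(w,'w3')
import cv2
cv2.imwrite('pics/d3z.png',cv2.resize(c['image'][160:320,200:400,::-1],(800,640)[0:2] if 0 else (750,600)))
to([.6367,.1003,.1046])"
```

```text
t 5.6 tcp [0.5965 0.0933 0.1031] [179.8432   0.1178 -68.0361] F [-3.4032  6.817  -7.1089] w 0.028311698481224477 joints [ 27.327   21.2474 -18.5854  -0.1714 -50.3125  -5.2533]
d tool [ 0.0085 -0.0399 -0.0017] |d| 0.040840625524569185
```

View pics/d3z.png

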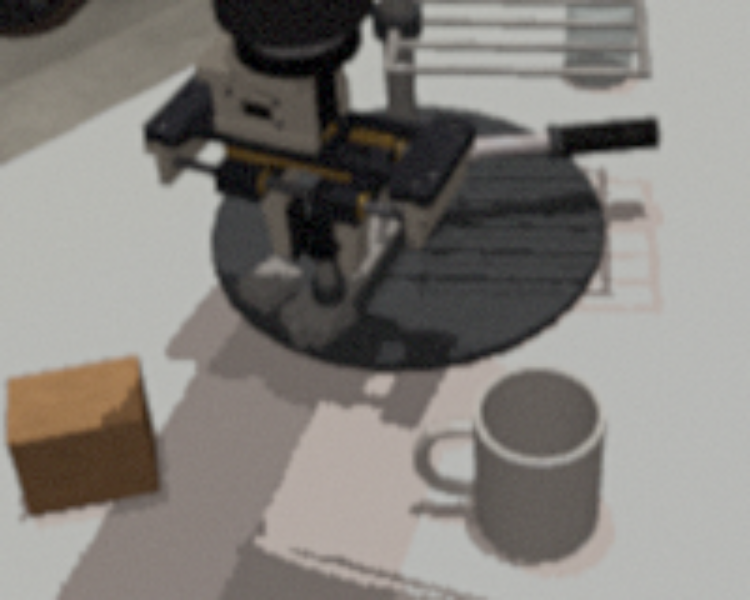

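View pics/w3.png

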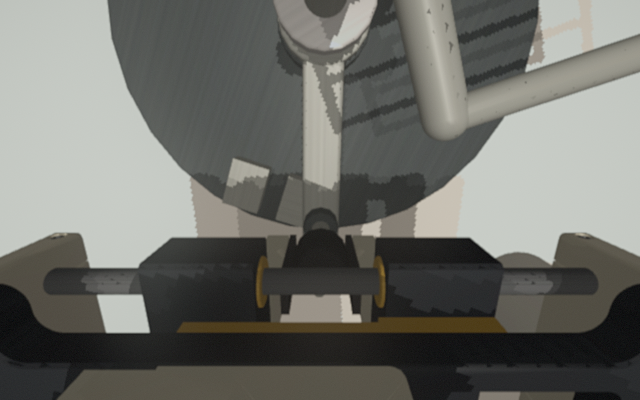

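The arm follows with the knob held and the wrench is untouched. The side force has eased, so I continue.

Emit:
{"op": "step_arm", "data": {"motion": [[0.02, 0.0003, -0.009, -0.002, 0], [0.02, 0.0015, -0.017, -0.002, 0], [0.02, 0.0027, -0.025, -0.002, 0], [0.02, 0.0045, -0.033, -0.002, 0], [0.02, 0.0068, -0.0398, -0.002, 0]]}}

```text
time_s: 6.22
tcp_pos: [0.6345, 0.1009, 0.1046]
eef_rot: [179.7, 0.1, -68.1]
contact_force: [-8.3, 1.1, -7.8]
gripper_width: 0.0283
```

Emit:
{"op": "step_arm", "data": {"motion": [[0.02, 0, 0, 0, 0]]}}

```text
time_s: 6.35
tcp_pos: [0.6353, 0.1007, 0.1048]
eef_rot: [179.8, 0.1, -68.1]
contact_force: [-4.0, 3.5, -8.5]
gripper_width: 0.028
```

```bash
python3 -c "
from h import *
to([.6367,.1003,.1046])
w=capture('wrist');save(w,'w4')
w=capture('scene');save(w,'s4')
w=capture('side')
for c in ['wrist','scene','side']: print([(e['location'],e['p']) for e in spotter.tip_of(c,'notch')[:2]],[(e['location'],e['p']) for e in spotter.tip_of(c,'knob_centre')[:1]])
"
```

```text
t 6.35 tcp [0.6353 0.1007 0.1048] [179.7587   0.0879 -68.0939] F [-3.9815  3.5276 -8.5336] w 0.02803045205702077 joints [ 26.2974  24.3854 -13.168   -0.1334 -52.6806  -4.31  ]
d tool [ 0.0009 -0.0011  0.0002] |d| 0.0014835478827059576
[] [([0.637, 0.0943, 0.0996], 0.58)]
[([0.6393, 0.1038, 0.0196], 0.94), ([0.6359, 0.0997, 0.0995], 0.5)] [([0.6367, 0.0986, 0.1039], 0.42)]
[([0.6398, 0.0989, 0.0191], 0.93)] [([0.6393, 0.0991, 0.1006], 0.56)]
```

View pics/w4.png

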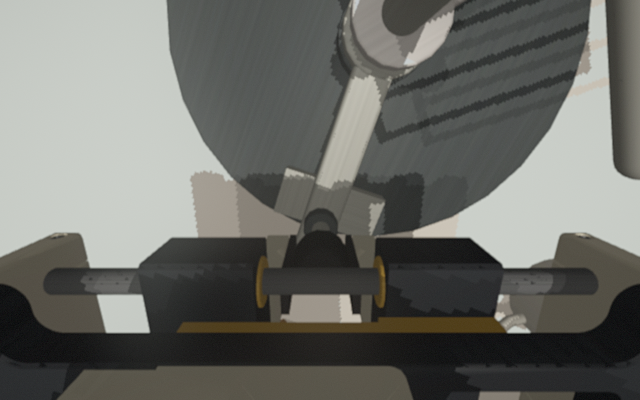

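Emit:
{"op": "step_arm", "data": {"motion": [[0.02, 0, 0, 0.004, 0], [0.02, 0, 0, 0.008, 0], [0.02, 0, 0, 0.01, 0], [0.02, 0, 0, 0.01, 0]]}}

```text
time_s: 7.3
tcp_pos: [0.6353, 0.1007, 0.0953]
eef_rot: [179.8, 0.1, -68.1]
contact_force: [-5.0, 4.2, -6.8]
gripper_width: 0.0278
```

Emit:
{"op": "step_arm", "data": {"motion": [[0.02, 0, 0, 0.004, 0], [0.02, 0, 0, 0.007, 0], [0.02, 0, 0, 0.009, 0], [0.02, 0, 0, 0.009, 0]]}}

```text
time_s: 7.8
tcp_pos: [0.6355, 0.1008, 0.0866]
eef_rot: [179.8, 0.1, -68.1]
contact_force: [-4.7, 3.4, -4.9]
gripper_width: 0.028
```

Still carrying spring load at what should be nearly home, which fits the pin being in the notch. Opening.

Emit:
{"op": "step_arm", "data": {"motion": [[0.04, 0, 0, 0, 0], [0.05, 0, 0, 0, 0], [0.06, 0, 0, 0, 0]]}}

```text
time_s: 8.18
tcp_pos: [0.6377, 0.1005, 0.0883]
eef_rot: [-179.9, -0.0, -68.0]
contact_force: [0.5, -0.4, 0.3]
gripper_width: 0.0528
```

Emit:
{"op": "step_arm", "data": {"motion": [[0.07, 0, 0, -0.03, 0], [0.07, 0, 0, -0.08, 0], [0.07, -0.03, 0, -0.12, 0], [0.07, -0.09, 0, -0.15, 0], [0.07, -0.14, 0, -0.16, 0]]}}

```text
time_s: 8.8
tcp_pos: [0.5849, 0.2316, 0.2505]
eef_rot: [-179.7, 0.0, -68.0]
contact_force: [-0.5, -0.4, -0.5]
gripper_width: 0.0703
```

Run:
```python
from h import *
to([.6367,.1003,.1046])
w=capture('wrist');save(w,'w5')
sc=capture('scene');save(sc,'s5')
sd=capture('side');save(sd,'d5')
for n,c in [('wrist',w),('scene',sc),('side',sd)]:
    print(n,[(e['location'],e['p']) for e in spotter.tip_of(n,'knob_centre')[:1]])
    P=pts(c,np.ones((400,640),bool))
    k=P[(np.hypot(P[:,0]-.637,P[:,1]-.1)<.025)&(P[:,2]>.06)&(P[:,2]<.13)]
    if len(k)>5: print(len(k),k.min(0),k.max(0),np.percentile(k[:,2],95))
```

```text
t 8.8 tcp [0.5849 0.2316 0.2505] [-179.7494    0.0332  -68.0446] F [-0.5068 -0.414  -0.5292] w 0.07029584168784524 joints [ 39.3768  15.9428  -5.2834   0.0466 -68.5248 -17.4384]
d tool [0.1412 0.0017 0.1458] |d| 0.2029912943038871
wrist [([0.6388, 0.096, 0.0811], 0.57)]
916 [0.6218 0.0846 0.0601] [0.65   0.1128 0.0976] 0.09660814619764911
scene [([0.6341, 0.1, 0.0826], 0.63)]
177 [0.6256 0.0848 0.0602] [0.6516 0.1133 0.1006] 0.09945565750981677
side [([0.5413, -0.1587, 0.0739], 0.5)]
156 [0.6196 0.0838 0.0601] [0.6468 0.1114 0.0994] 0.0981066659817467
```

View pics/w5.png

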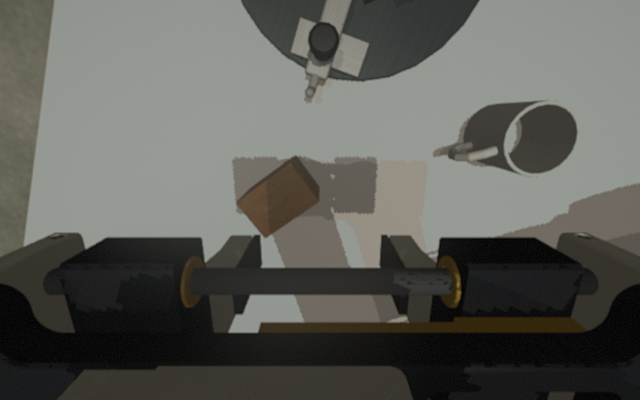

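The knob is down: its top is at 0.097–0.100, as at the start. The wrist view shows it at (323,40) between the lugs, and the carton and mug are unmoved. The moves only shift and roll the tool, so I need to find out how to get the lean. I'll test what happens at the edge of reach, at the azimuth where fingers that tilt outward would lean as needed (about 40°).

Emit:
{"op": "step_arm", "data": {"motion": [[0.06, -0.05, -0.012, -0.01, 0.18], [0.06, -0.1, -0.024, -0.02, 0.36], [0.06, -0.15, -0.036, -0.03, 0.54], [0.06, -0.2, -0.048, -0.04, 0.72], [0.06, -0.234, -0.057, -0.05, 0.9]]}}

```text
time_s: 9.72
tcp_pos: [0.5501, 0.4692, 0.2969]
eef_rot: [180.0, -0.1, -120.0]
contact_force: [1.1, -0.3, 0.9]
gripper_width: 0.0599
```

Emit:
{"op": "step_arm", "data": {"motion": [[0.06, 0, 0, 0, 0.18], [0.06, 0, 0, 0, 0.35]]}}

```text
time_s: 9.98
tcp_pos: [0.5505, 0.4679, 0.2964]
eef_rot: [-180.0, -0.1, -140.0]
contact_force: [-0.1, -0.8, 1.4]
gripper_width: 0.06
```

Run:
```python
from h import *
to([.70,.58,.3])
```

```text
t 9.975 tcp [0.5505 0.4679 0.2964] [-179.9714   -0.0853 -140.0082] F [-0.1164 -0.8456  1.4361] w 0.059995235425711606 joints [  55.7612   23.825    12.1692    0.0044  -78.4342 -105.7703]
d tool [-0.1866 -0.0102 -0.0038] |d| 0.18694967713052527
```

Emit:
{"op": "step_arm", "data": {"motion": [[0.06, -0.06, 0, 0, 0], [0.06, -0.12, 0, 0, 0], [0.06, -0.18, 0, 0, 0], [0.06, -0.24, 0, 0, 0]]}}

```text
time_s: 10.48
tcp_pos: [0.7229, 0.6137, 0.2974]
eef_rot: [-180.0, -0.1, -139.7]
contact_force: [0.5, 2.6, 1.7]
gripper_width: 0.0597
```

Run:
```python
from h import *
to([.70,.58,.3])
```

```text
t 10.475 tcp [0.7229 0.6137 0.2974] [-179.9734   -0.0998 -139.749 ] F [0.4635 2.6087 1.742 ] w 0.059693532359721135 joints [  51.9977   51.9864   62.8237    0.0059 -100.9404 -101.7456]
d tool [ 0.0393 -0.0109 -0.0025] |d| 0.040810919885865736
```

Emit:
{"op": "step_arm", "data": {"motion": [[0.06, -0.05, 0, 0, 0], [0.06, -0.1, 0, 0, 0], [0.06, -0.15, 0, 0, 0]]}}

```text
time_s: 10.85
tcp_pos: [0.7631, 0.6482, 0.2636]
eef_rot: [-179.6, 3.0, -139.7]
contact_force: [0.1, 0.0, 1.8]
gripper_width: 0.0605
```

Run:
```python
from h import *
to([.70,.58,.3])
```

```text
t 10.85 tcp [0.7631 0.6482 0.2636] [-179.6269    3.0131 -139.7185] F [0.0533 0.0036 1.7796] w 0.06047162404523589 joints [  51.7379   58.4651   71.6143    0.9795 -100.2685 -101.2674]
d tool [ 0.0902 -0.0115 -0.0412] |d| 0.09977882866894915
```

Pushing past the reach limit makes the arm compromise with a tilt in the right direction (3° so far). I push on and see whether it accumulates.

Emit:
{"op": "step_arm", "data": {"motion": [[0.06, -0.05, 0, -0.03, 0], [0.06, -0.1, 0, -0.06, 0], [0.06, -0.15, 0, -0.09, 0], [0.06, -0.2, 0, -0.12, 0]]}}

```text
time_s: 11.35
tcp_pos: [0.7674, 0.6553, 0.3017]
eef_rot: [-179.4, 6.8, -139.6]
contact_force: [0.4, -0.3, 0.4]
gripper_width: 0.0599
```

```bash
cat >> h.py <<'E'
def tilt():
    s=r.get_state();M=R.from_euler('xyz',s['eef_rot'],degrees=True).as_matrix();z=M[:,2]
    print('tilt',np.degrees(np.arccos(-z[2])),'az',np.degrees(np.arctan2(z[1],z[0])),'xaxis',M[:,0],'y',M[:,1])
E
python3 - <<'E'
from h import *
to([.70,.58,.3]);tilt()
E
```

```text
t 11.35 tcp [0.7674 0.6553 0.3017] [-179.3764    6.768  -139.5718] F [ 0.3856 -0.2956  0.3846] w 0.05993387145899605 joints [  52.1675   56.5429   71.7078    2.0075  -98.658  -101.3611]
d tool [ 0.0996 -0.0138 -0.0099] |d| 0.10106332560191364
tilt 6.796555088207131 az 35.15184278189115 xaxis [-0.7559 -0.644  -0.1178] y [-0.6475  0.762  -0.0108]
```

Emit:
{"op": "step_arm", "data": {"motion": [[0.06, -0.04, 0, -0.045, 0], [0.06, -0.08, 0, -0.09, 0], [0.06, -0.12, 0, -0.135, 0], [0.06, -0.16, 0, -0.18, 0], [0.06, -0.2, 0, -0.22, 0]]}}

```text
time_s: 11.98
tcp_pos: [0.7497, 0.6419, 0.3856]
eef_rot: [-179.0, 10.0, -139.5]
contact_force: [-0.1, 0.6, -0.4]
gripper_width: 0.0599
```

Run:
```python
from h import *
to([.70,.58,.3]);tilt()
```

```text
t 11.975 tcp [0.7497 0.6419 0.3856] [-179.0015    9.9817 -139.5311] F [-0.1396  0.6201 -0.3923] w 0.059921923387424345 joints [  52.919    51.7519   71.6748    3.1691 -100.3683 -101.7062]
d tool [ 0.0916 -0.0136  0.0711] |d| 0.11675080823934497
tilt 10.031032557963293 az 34.726942408744875 xaxis [-0.7492 -0.6392 -0.1733] y [-0.6466  0.7626 -0.0172]
```

Emit:
{"op": "step_arm", "data": {"motion": [[0.06, 0.05, 0, 0.02, 0], [0.06, 0.1, 0, 0.04, 0]]}}

```text
time_s: 12.22
tcp_pos: [0.7014, 0.6015, 0.343]
eef_rot: [-179.0, 10.0, -139.5]
contact_force: [0.7, 1.8, -0.3]
gripper_width: 0.06
```

Run:
```python
from h import *
to([.70,.58,.3]);tilt()
```

```text
t 12.225 tcp [0.7014 0.6015 0.343 ] [-178.975     9.9609 -139.5388] F [ 0.7135  1.8364 -0.2966] w 0.05997087157596237 joints [  53.8868   38.8805   41.1512    3.3256  -82.8238 -103.6578]
d tool [ 0.0222 -0.0147  0.0401] |d| 0.04812238113553959
tilt 10.012945808460955 az 34.55562465275618 xaxis [-0.7494 -0.6392 -0.173 ] y [-0.6465  0.7627 -0.0176]
```

The tilt stays when I retreat, so I can build it up by repeated pushes.

Emit:
{"op": "step_arm", "data": {"motion": [[0.06, -0.3, 0, 0.06, 0], [0.06, -0.3, 0, 0.06, 0], [0.06, -0.3, 0, 0.06, 0]]}}

```text
time_s: 12.6
tcp_pos: [0.7919, 0.6773, 0.3032]
eef_rot: [-178.6, 11.7, -139.5]
contact_force: [-0.6, 0.2, -2.2]
gripper_width: 0.0599
```

Run:
```python
from h import *
to([.70,.58,.3]);tilt()
```

```text
t 12.6 tcp [0.7919 0.6773 0.3032] [-178.5707   11.7287 -139.4631] F [-0.5568  0.2128 -2.1925] w 0.05993124684916115 joints [  52.4591   56.9326   71.3212    3.8124  -93.189  -101.4835]
d tool [ 0.131  -0.0148 -0.0236] |d| 0.13389214506205774
tilt 11.814266488648865 az 33.53908453491424 xaxis [-0.7441 -0.6364 -0.2033] y [-0.6459  0.763  -0.0244]
```

Emit:
{"op": "step_arm", "data": {"motion": [[0.06, -0.3, 0, 0, 0]]}}

```text
time_s: 12.72
tcp_pos: [0.8083, 0.6916, 0.3035]
eef_rot: [-178.4, 14.8, -139.4]
contact_force: [-0.0, 0.4, 0.1]
gripper_width: 0.0597
```

Emit:
{"op": "step_arm", "data": {"motion": [[0.06, -0.3, 0, 0, 0], [0.06, -0.3, 0, 0, 0]]}}

```text
time_s: 12.98
tcp_pos: [0.8285, 0.7092, 0.3007]
eef_rot: [-178.1, 18.5, -139.3]
contact_force: [-0.7, -0.4, 0.0]
gripper_width: 0.0601
```

Run:
```python
from h import *
to([.70,.58,.3]);tilt()
```

```text
t 12.975 tcp [0.8285 0.7092 0.3007] [-178.0895   18.4644 -139.3074] F [-0.688  -0.3528  0.0357] w 0.06012223418103119 joints [  52.517    58.2531   71.6603    5.6107  -85.7033 -101.6836]
d tool [ 0.1726 -0.0161 -0.0564] |d| 0.1822788163941099
tilt 18.559537636795206 az 34.68024137537387 xaxis [-0.7192 -0.6184 -0.3167] y [-0.6436  0.7647 -0.0316]
```

Emit:
{"op": "step_arm", "data": {"motion": [[0.06, -0.28, 0, 0.1, 0]]}}

```text
time_s: 13.1
tcp_pos: [0.8476, 0.7246, 0.2868]
eef_rot: [-177.8, 21.1, -139.2]
contact_force: [0.1, -0.5, -0.7]
gripper_width: 0.06
```

Emit:
{"op": "step_arm", "data": {"motion": [[0.06, -0.28, 0, 0.12, 0]]}}

```text
time_s: 13.22
tcp_pos: [0.8664, 0.74, 0.2667]
eef_rot: [-177.6, 23.4, -139.1]
contact_force: [-0.1, 0.8, -0.2]
gripper_width: 0.0601
```

Emit:
{"op": "step_arm", "data": {"motion": [[0.06, -0.28, 0, 0.13, 0]]}}

```text
time_s: 13.35
tcp_pos: [0.8844, 0.7544, 0.2492]
eef_rot: [-177.3, 25.7, -139.0]
contact_force: [0.2, 0.2, -0.9]
gripper_width: 0.06
```

Emit:
{"op": "step_arm", "data": {"motion": [[0.06, -0.28, 0, 0.14, 0]]}}

```text
time_s: 13.48
tcp_pos: [0.9017, 0.7683, 0.2342]
eef_rot: [-177.0, 28.2, -138.9]
contact_force: [-0.6, -0.0, 0.3]
gripper_width: 0.0602
```

Run:
```python
from h import *
to([.70,.58,.3]);tilt()
```

```text
t 13.475 tcp [0.9017 0.7683 0.2342] [-176.9881   28.1945 -138.8686] F [-0.6003 -0.0466  0.3466] w 0.06018223971617362 joints [  52.1444   64.1501   71.6435    8.6482  -70.4616 -102.7046]
d tool [ 0.212  -0.019  -0.1876] |d| 0.28367916259171844
tilt 28.34178304380884 az 34.77675845399251 xaxis [-0.6638 -0.5797 -0.4725] y [-0.6382  0.7685 -0.0463]
```

Emit:
{"op": "step_arm", "data": {"motion": [[0.06, -0.3, 0, 0.12, 0]]}}

```text
time_s: 13.6
tcp_pos: [0.9168, 0.7805, 0.2256]
eef_rot: [-176.6, 30.7, -138.7]
contact_force: [0.2, -1.0, 0.3]
gripper_width: 0.0599
```

Emit:
{"op": "step_arm", "data": {"motion": [[0.06, -0.3, 0, 0.12, 0]]}}

```text
time_s: 13.72
tcp_pos: [0.9311, 0.7921, 0.2225]
eef_rot: [-176.3, 33.3, -138.5]
contact_force: [0.5, 0.2, 0.4]
gripper_width: 0.0596
```

Run:
```python
from h import *
to([.45,-.30,.35]);tilt()
```

```text
t 13.725 tcp [0.9311 0.7921 0.2225] [-176.2803   33.2778 -138.5181] F [0.5088 0.1827 0.3858] w 0.05964424131410522 joints [  52.0745   66.1122   71.6316   10.5714  -63.6659 -103.6959]
d tool [ 0.8361 -0.544  -0.6674] |d| 1.2001598079685378
tilt 33.461235528342634 az 34.72481555618987 xaxis [-0.6263 -0.5538 -0.5487] y [-0.6343  0.7712 -0.0542]
```

Tilt is 33.5° with the fingers pointing along azimuth 35°, which is close to the rim normal (40°). Working out the way to the handle.

```bash
cat > w.py <<'E'
from h import *
s=r.get_state();M=R.from_euler('xyz',s['eef_rot'],degrees=True).as_matrix()
def leg(*ws):
    p=np.array(s['tcp_pos'])
    for w in ws:
        w=np.array(w);d=M.T@(w-p);print(w,'leg',d.round(4),'len',np.linalg.norm(d).round(3));p=w
E
python3 -c "
from w import *
leg((.55,.42,.40),(.5,.05,.45),(.46,-.22,.3),(.4805,-.2021,.172),(.535,-.1644,.072))"
```

```text
[0.55 0.42 0.4 ] leg [ 0.3473 -0.0549 -0.4376] len 0.561
[0.5  0.05 0.45] leg [ 0.2088 -0.2563 -0.1806] len 0.377
[ 0.46 -0.22  0.3 ] leg [ 0.2569 -0.1747  0.0222] len 0.311
[ 0.4805 -0.2021  0.172 ] leg [0.0475 0.0077 0.1217] len 0.131
[ 0.535  -0.1644  0.072 ] leg [-0.0001 -0.0001  0.12  ] len 0.12
```

Emit:
{"op": "step_arm", "data": {"motion": [[0.06, 0.038, -0.006, -0.048, 0], [0.06, 0.076, -0.012, -0.096, 0], [0.06, 0.114, -0.018, -0.143, 0], [0.06, 0.152, -0.024, -0.19, 0], [0.06, 0.19, -0.03, -0.24, 0]]}}

```text
time_s: 14.35
tcp_pos: [0.7452, 0.6105, 0.3107]
eef_rot: [-176.3, 33.3, -138.5]
contact_force: [1.0, 0.1, 1.3]
gripper_width: 0.0603
```

Emit:
{"op": "step_arm", "data": {"motion": [[0.06, 0.038, -0.006, -0.048, 0], [0.06, 0.076, -0.012, -0.096, 0], [0.06, 0.114, -0.018, -0.143, 0], [0.06, 0.152, -0.024, -0.19, 0], [0.06, 0.158, -0.025, -0.2, 0]]}}

```text
time_s: 14.98
tcp_pos: [0.5714, 0.4403, 0.3947]
eef_rot: [-176.4, 33.6, -138.6]
contact_force: [-0.6, 1.4, 0.2]
gripper_width: 0.0601
```

```bash
python3 -c "
from w import *
tilt()
to((.55,.42,.40))
leg((.5,.05,.45),(.46,-.22,.3),(.4805,-.2021,.172),(.535,-.1644,.072))"
```

```text
tilt 33.72282683177467 az 34.88992796483697 xaxis [-0.6248 -0.5515 -0.5527] y [-0.6342  0.7714 -0.0527]
t 14.975 tcp [0.5714 0.4403 0.3947] [-176.3732   33.5502 -138.5674] F [-0.6302  1.4387  0.2273] w 0.060056055234639846 joints [  58.7253    3.2552  -18.2135   20.8791  -39.0133 -121.2358]
d tool [ 0.0216 -0.0024 -0.0205] |d| 0.02993996885352861
[0.5  0.05 0.45] leg [ 0.2293 -0.2587 -0.2024] len 0.401
[ 0.46 -0.22  0.3 ] leg [ 0.2568 -0.175   0.0208] len 0.311
[ 0.4805 -0.2021  0.172 ] leg [0.0481 0.0076 0.1215] len 0.131
[ 0.535  -0.1644  0.072 ] leg [ 0.0004 -0.0002  0.12  ] len 0.12
```

Emit:
{"op": "step_arm", "data": {"motion": [[0.06, 0.034, -0.039, -0.03, 0], [0.06, 0.069, -0.078, -0.061, 0], [0.06, 0.103, -0.116, -0.091, 0], [0.06, 0.138, -0.155, -0.121, 0], [0.06, 0.172, -0.194, -0.152, 0]]}}

```text
time_s: 15.6
tcp_pos: [0.5187, 0.1487, 0.4341]
eef_rot: [-176.3, 33.3, -138.4]
contact_force: [2.0, -0.9, 0.4]
gripper_width: 0.0602
```

Emit:
{"op": "step_arm", "data": {"motion": [[0.06, 0.034, -0.039, -0.03, 0], [0.06, 0.057, -0.065, -0.05, 0], [0.06, 0.108, -0.1, -0.046, 0], [0.06, 0.159, -0.135, -0.042, 0], [0.06, 0.211, -0.17, -0.038, 0]]}}

```text
time_s: 16.23
tcp_pos: [0.4779, -0.1108, 0.3591]
eef_rot: [-176.2, 33.4, -138.4]
contact_force: [0.6, 0.1, -0.0]
gripper_width: 0.0598
```

```bash
python3 -c "
from w import *
tilt()
to((.55,.42,.40))
leg((.46,-.22,.3),(.4805,-.2021,.172),(.535,-.1644,.072))"
```

```text
tilt 33.61966764808683 az 34.69349296690545 xaxis [-0.6244 -0.5537 -0.5509] y [-0.6347  0.7708 -0.0553]
t 16.225 tcp [ 0.4779 -0.1108  0.3591] [-176.2005   33.4294 -138.4327] F [ 0.59    0.1427 -0.0377] w 0.059762813111021794 joints [ -8.9186 -10.2068 -16.3245 -25.9358 -60.8341 -32.5074]
d tool [-0.3615  0.3611  0.166 ] |d| 0.5372258965007284
[ 0.46 -0.22  0.3 ] leg [ 0.1042 -0.0695  0.0066] len 0.125
[ 0.4805 -0.2021  0.172 ] leg [0.0478 0.0079 0.1216] len 0.131
[ 0.535  -0.1644  0.072 ] leg [ 0.0002 -0.      0.12  ] len 0.12
```

Emit:
{"op": "step_arm", "data": {"motion": [[0.06, 0.05, -0.035, 0.003, 0], [0.06, 0.104, -0.07, 0.007, 0], [0.06, 0.128, -0.066, 0.06, 0], [0.06, 0.152, -0.062, 0.115, 0], [0.06, 0.152, -0.062, 0.128, 0]]}}

```text
time_s: 16.85
tcp_pos: [0.479, -0.2003, 0.1683]
eef_rot: [-176.8, 33.2, -138.8]
contact_force: [0.2, -0.3, 0.2]
gripper_width: 0.0598
```

Run:
```python
from w import *
tilt()
to((.4805,-.2021,.172))
leg((.535,-.1644,.072))
sc=capture('scene');save(sc,'s6');w=capture('wrist');save(w,'w6');sd=capture('side');save(sd,'d6')
for n,c in [('wrist',w),('scene',sc),('side',sd)]:
    print(n,[(e['location'],e['p']) for e in spotter.tip_of(n,'grip_centre')[:1]])
    cv2.imwrite(f'pics/z6{n}.png',cv2.resize(c['image'][100:300,180:460,::-1],(784,560)))
```

```text
tilt 33.32635923651441 az 35.2962977085065 xaxis [-0.6301 -0.5508 -0.5474] y [-0.634   0.7719 -0.0469]
t 16.85 tcp [ 0.479  -0.2003  0.1683] [-176.7842   33.1887 -138.8433] F [ 0.2166 -0.2526  0.2234] w 0.05981069435824003 joints [-25.0279   6.891  -21.8899 -38.4411 -50.1565  -2.4354]
d tool [-0.002  -0.0025 -0.003 ] |d| 0.004350472823444378
[ 0.535  -0.1644  0.072 ] leg [-0.0023 -0.0033  0.117 ] len 0.117
wrist [([0.5399, -0.1601, 0.0735], 0.93)]
scene [([0.5415, -0.1596, 0.0708], 0.53)]
side [([0.6241, 0.2667, 0.0023], 0.65)]
```

View pics/w6.png

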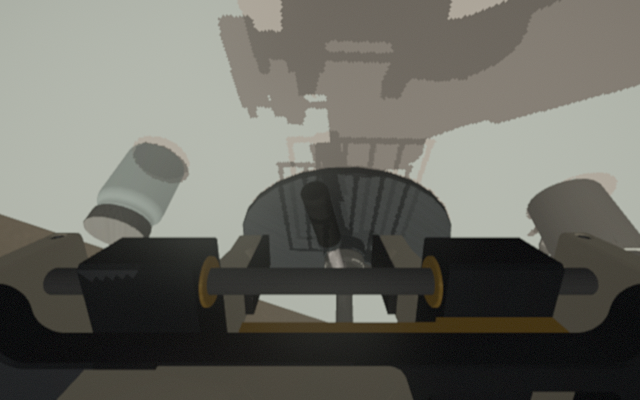

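View pics/z6scene.png

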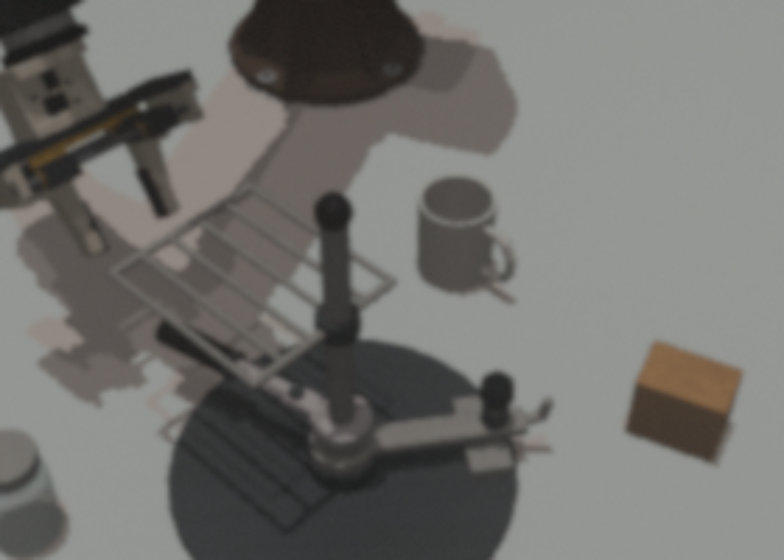

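View pics/z6side.png

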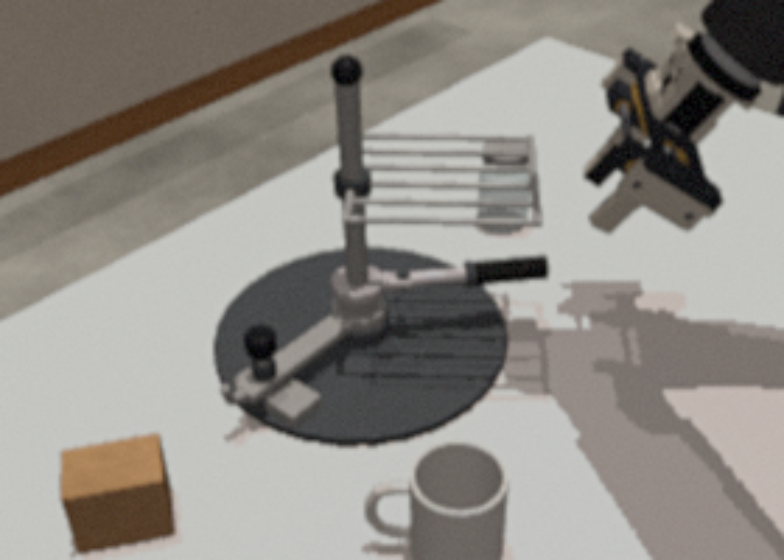

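The wrist view shows the sleeve end at (315,185), midway between the fingers. The lean clears the shelf, and the side and scene views show the plunger seated between the lugs. Advancing along the tool axis.

Emit:
{"op": "step_arm", "data": {"motion": [[0.06, -0.001, -0.002, 0.03, 0], [0.06, -0.002, -0.003, 0.06, 0], [0.06, -0.002, -0.003, 0.09, 0], [0.06, -0.002, -0.003, 0.11, 0], [0.06, -0.002, -0.003, 0.117, 0]]}}

```text
time_s: 17.77
tcp_pos: [0.5373, -0.1652, 0.0758]
eef_rot: [-176.3, 33.3, -138.5]
contact_force: [0.2, 0.1, 0.4]
gripper_width: 0.0601
```

Run:
```python
from w import *
tilt()
to((.535,-.1644,.072))
sc=capture('scene');w=capture('wrist');save(w,'w7');sd=capture('side')
for n,c in [('scene',sc),('side',sd)]:
    cv2.imwrite(f'pics/z7{n}.png',cv2.resize(c['image'][100:300,180:460,::-1],(784,560)))
```

```text
tilt 33.51298168631866 az 34.77478897076265 xaxis [-0.6254 -0.5541 -0.5494] y [-0.635   0.7706 -0.0544]
t 17.775 tcp [ 0.5373 -0.1652  0.0758] [-176.2694   33.3288 -138.4575] F [0.2436 0.0743 0.3765] w 0.06005551240508878 joints [-19.8607  16.8633 -22.4251 -45.4681 -39.1692   3.485 ]
d tool [0.0031 0.0023 0.0024] |d| 0.004516535833206674
```

View pics/w7.png

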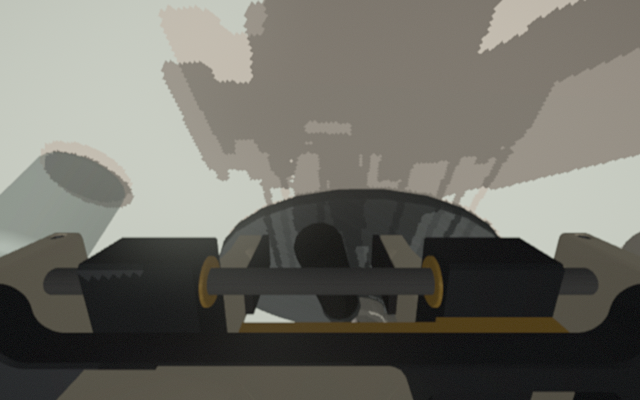

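View pics/z7scene.png

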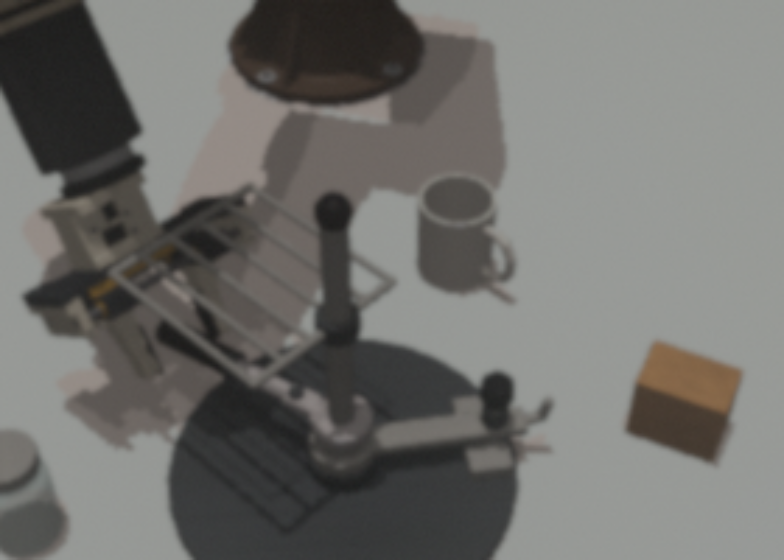

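View pics/z7side.png

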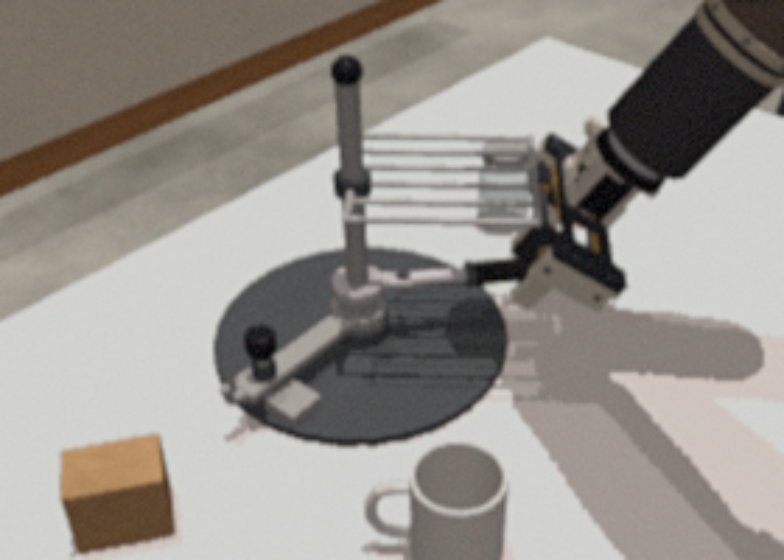

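The handle lies between the fingers without contact, and the body is outside the rim. Now pushing clockwise along the rim with the trailing finger.

Emit:
{"op": "step_arm", "data": {"motion": [[0.06, 0, 0.01, -0.0005, 0], [0.06, 0, 0.02, -0.001, 0], [0.06, -0.001, 0.03, -0.0015, 0], [0.06, -0.001, 0.04, -0.002, 0]]}}

```text
time_s: 18.42
tcp_pos: [0.5115, -0.1358, 0.0768]
eef_rot: [-176.0, 33.3, -138.4]
contact_force: [0.2, -6.0, 0.6]
gripper_width: 0.0605
```

Emit:
{"op": "step_arm", "data": {"motion": [[0.06, 0, 0.008, -0.0005, 0], [0.06, 0, 0.016, -0.001, 0], [0.06, 0, 0.022, -0.001, 0], [0.06, 0, 0.022, -0.001, 0]]}}

```text
time_s: 18.92
tcp_pos: [0.4969, -0.1186, 0.0764]
eef_rot: [-176.1, 33.3, -138.4]
contact_force: [1.0, -3.6, 1.3]
gripper_width: 0.0601
```

```bash
cat > q.py <<'E'
from w import *
import sys
n=sys.argv[1]
tilt()
p=np.array(s['tcp_pos'])-[.644,-.03,0]
nn=np.array([-.764,-.645,0]);t=np.array([-.645,.764,0])
print('t',s['time_s'],'tcp',s['tcp_pos'],'a',p@nn,'lat',p@t,'F',s['contact_force'],'Ft',np.array(s['contact_force'])@t,'w',s['gripper_width'],s['joints'])
sc=capture('scene');w=capture('wrist');save(w,'w'+n);sd=capture('side')
im=[cv2.resize(c['image'][120:280,200:420,::-1],(660,480)) for c in (sc,sd)]
cv2.imwrite(f'pics/z{n}.png',cv2.resize(np.hstack(im),(800,291)))
cv2.imwrite(f'pics/zs{n}.png',cv2.resize(sc['image'][140:290,210:380,::-1],(680,600),interpolation=2))
cv2.imwrite(f'pics/zd{n}.png',cv2.resize(sd['image'][110:260,240:410,::-1],(680,600),interpolation=2))
print([(e['location'],e['p']) for c in ('scene','side','wrist') for e in spotter.tip_of(c,'grip_centre')[:1]])
E
python3 q.py 8
```

```text
tilt 33.54588255717485 az 34.49152150667874 xaxis [-0.625  -0.5543 -0.5497] y [-0.634   0.7713 -0.0569]
t 18.925 tcp [ 0.4969 -0.1186  0.0764] a 0.16954119191073594 lat 0.027188682900942528 F [ 0.9552 -3.574   1.2855] Ft -3.3466902864511527 w 0.06006150863058792 [-15.9457  12.2501 -28.9344 -47.129  -35.5412   2.3926]
[([0.5115, -0.1304, 0.0712], 0.81), ([0.5121, -0.1317, 0.0722], 0.68)]
```

View pics/zs8.png

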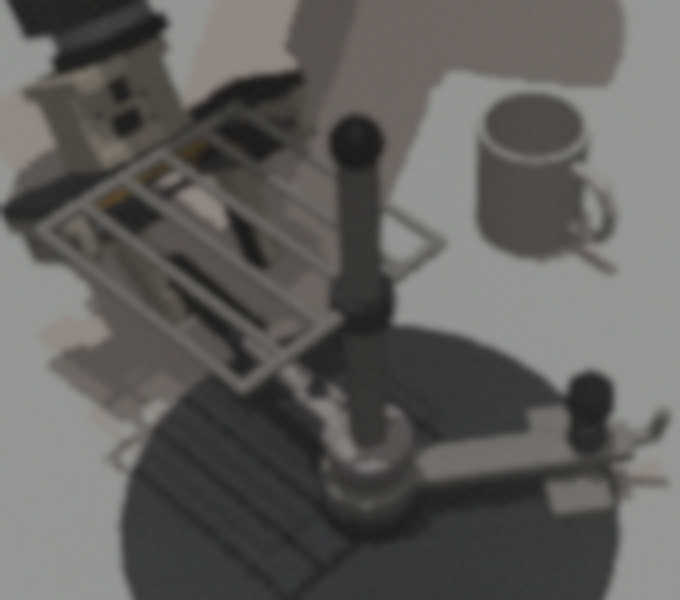

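View pics/w8.png

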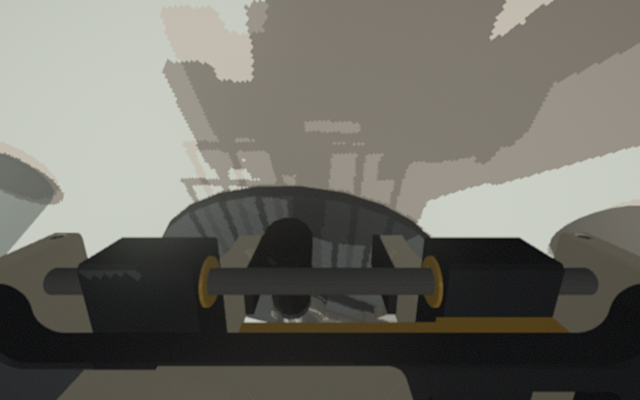

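The wrench is turning at about 3.5 N and the handle is now at bearing −37°, as computed. Continuing towards tight.

Emit:
{"op": "step_arm", "data": {"motion": [[0.06, 0, 0.005, 0, 0], [0.06, 0, 0.01, -0.0005, 0], [0.06, 0, 0.015, -0.0005, 0], [0.06, 0, 0.015, -0.0005, 0]]}}

```text
time_s: 19.73
tcp_pos: [0.487, -0.1062, 0.0752]
eef_rot: [-176.3, 33.3, -138.5]
contact_force: [3.3, -1.7, 2.5]
gripper_width: 0.0603
```

Emit:
{"op": "step_arm", "data": {"motion": [[0.06, 0, 0.003, 0, 0], [0.06, 0, 0.006, 0, 0], [0.06, 0, 0.006, 0, 0]]}}

```text
time_s: 20.1
tcp_pos: [0.4849, -0.1034, 0.0752]
eef_rot: [-176.0, 33.3, -138.5]
contact_force: [9.6, -6.5, -1.8]
gripper_width: 0.0604
```

Emit:
{"op": "step_arm", "data": {"motion": [[0.06, 0, 0.003, 0, 0], [0.06, 0, 0.005, 0, 0], [0.06, 0, 0.005, 0, 0]]}}

```text
time_s: 20.48
tcp_pos: [0.4825, -0.1, 0.0752]
eef_rot: [-175.9, 33.4, -138.4]
contact_force: [10.2, -7.1, -3.0]
gripper_width: 0.0599
```

```bash
python3 q.py 9
```

```text
tilt 33.571464871409596 az 34.20473889838496 xaxis [-0.625  -0.5542 -0.5498] y [-0.6327  0.7722 -0.0592]
t 20.475 tcp [ 0.4825 -0.1     0.0752] a 0.16855697881477333 lat 0.05069612425615922 F [10.1879 -7.1276 -3.0128] Ft -12.0167036713227 w 0.059864918903096434 [-13.9464  10.5744 -31.4048 -47.867  -33.7417   1.6648]
[([0.4991, -0.1107, 0.07], 0.63), ([0.4948, -0.1083, 0.0736], 0.66), ([0.4978, -0.1143, 0.076], 0.82)]
```

Tangential force has risen to 12 N, so the joint has begun to give (bend about 0.04). Another 9 mm aims for roughly 0.11, then hold.

Emit:
{"op": "step_arm", "data": {"motion": [[0.06, 0, 0.004, 0, 0], [0.06, 0, 0.008, 0, 0], [0.06, 0, 0.01, 0, 0], [0.06, 0, 0.01, 0, 0], [0.06, 0, 0.01, 0, 0]]}}

```text
time_s: 21.4
tcp_pos: [0.4772, -0.0927, 0.0751]
eef_rot: [-175.8, 33.4, -138.4]
contact_force: [14.1, -7.1, -3.2]
gripper_width: 0.0602
```

```bash
python3 q.py 10
python3 - <<'E'
from h import *
# handle axis from scene/side depth: points at z 0.06-.09
for cam in ['scene','side']:
    c=capture(cam);P=pts(c,np.ones((400,640),bool));d=P[:,:2]-[.644,-.03]
    rr=np.hypot(*d.T);b=np.degrees(np.arctan2(d[:,1],-d[:,0]))
    for lo,hi in [(.05,.08),(.08,.11),(.11,.15)]:
        m=(rr>lo)&(rr<hi)&(P[:,2]>.068)&(P[:,2]<.092)&(b>-50)&(b<0)
        print(cam,lo,m.sum(),P[m].mean(0) if m.any() else '',np.median(b[m]) if m.any() else '')
E
```

```text
tilt 33.62639662725055 az 34.049506600924296 xaxis [-0.6244 -0.5543 -0.5504] y [-0.6322  0.7724 -0.0607]
t 21.4 tcp [ 0.4772 -0.0927  0.0751] a 0.16786789707588648 lat 0.05970519409304942 F [14.1037 -7.0924 -3.183 ] Ft -14.515509068844635 w 0.060243845994500576 [-13.0894   9.8838 -32.3412 -48.1599 -33.0146   1.319 ]
[([0.4958, -0.0994, 0.0679], 0.75), ([0.4952, -0.0995, 0.0731], 0.71), ([0.495, -0.0998, 0.0729], 0.92)]
scene 0.05 53 [ 0.5904 -0.0608  0.0794] -30.623402114167902
scene 0.08 70 [ 0.5539 -0.0758  0.0802] -27.514573396650114
scene 0.11 87 [ 0.5304 -0.09    0.0825] -28.3991912194624
side 0.05 64 [ 0.5868 -0.0576  0.0774] -25.059149681915418
side 0.08 59 [ 0.5583 -0.0691  0.0776] -24.169783388794563
side 0.11 132 [ 0.525  -0.0802  0.0804] -22.184731854600063
```

View pics/zs10.png

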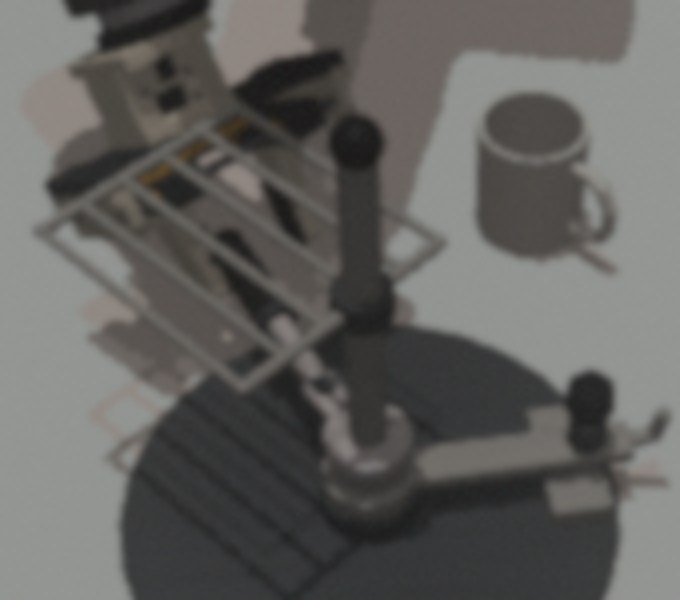

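View pics/zd10.png

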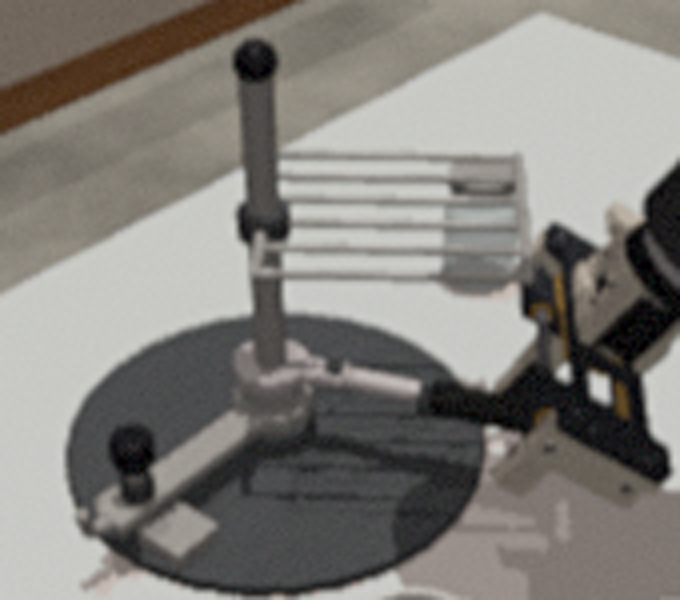

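The bend is visible at the pivot. The grip has moved about 4.5° past tight, which means roughly 0.11 rad, inside the window. Holding a little longer, then backing off gently.

Emit:
{"op": "step_arm", "data": {"motion": [[0.06, 0, 0, 0, 0], [0.06, 0, 0, 0, 0], [0.06, 0, 0, 0, 0], [0.06, 0, 0, 0, 0]]}}

```text
time_s: 22.3
tcp_pos: [0.4772, -0.0927, 0.0751]
eef_rot: [-175.8, 33.4, -138.4]
contact_force: [14.4, -7.7, -3.6]
gripper_width: 0.0602
```

Emit:
{"op": "step_arm", "data": {"motion": [[0.06, 0, -0.006, 0, 0], [0.06, 0, -0.012, 0, 0], [0.06, 0, -0.018, 0, 0], [0.06, 0, -0.024, 0, 0], [0.06, 0, -0.028, 0, 0]]}}

```text
time_s: 22.92
tcp_pos: [0.4904, -0.1115, 0.0746]
eef_rot: [-176.5, 33.3, -138.6]
contact_force: [0.2, 0.4, -0.6]
gripper_width: 0.0604
```

```bash
python3 q.py 11
```

```text
tilt 33.43393394313105 az 34.99577960694276 xaxis [-0.6269 -0.5533 -0.5485] y [-0.6351  0.7707 -0.0516]
t 22.925 tcp [ 0.4904 -0.1115  0.0746] a 0.1699392641002065 lat 0.03680781852912682 F [ 0.2425  0.372  -0.6361] Ft 0.1278060572386896 w 0.060402953257939776 [-15.3698  11.8251 -29.7832 -47.3702 -35.2206   2.1825]
[([0.5006, -0.1135, 0.0709], 0.5), ([0.5009, -0.1129, 0.0738], 0.58), ([0.502, -0.1164, 0.0732], 0.62)]
```

View pics/w11.png

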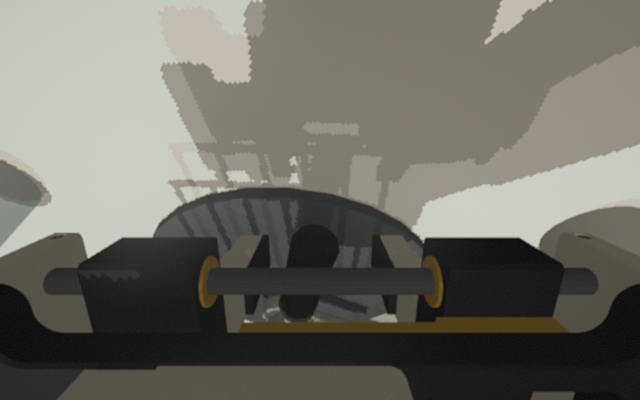

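The handle sprang back straight (bearing −30.5°) and the contact force is about zero. Retreating along the tool axis.

Emit:
{"op": "step_arm", "data": {"motion": [[0.06, 0, -0.003, -0.02, 0], [0.06, 0, -0.003, -0.06, 0], [0.06, 0, -0.003, -0.11, 0], [0.06, 0, -0.003, -0.16, 0], [0.06, 0, -0.003, -0.2, 0]]}}

```text
time_s: 23.85
tcp_pos: [0.401, -0.1783, 0.2454]
eef_rot: [-176.1, 33.3, -138.4]
contact_force: [1.0, -1.2, -0.3]
gripper_width: 0.0598
```

Emit:
{"op": "step_arm", "data": {"motion": [[0.06, 0, 0, 0, 0], [0.06, 0, 0, 0, 0]]}}

```text
time_s: 24.1
tcp_pos: [0.402, -0.1774, 0.2429]
eef_rot: [-176.2, 33.3, -138.5]
contact_force: [-0.1, -0.8, -0.3]
gripper_width: 0.0599
```

```bash
python3 q.py 12
python3 - <<'E'
from h import *
sc=capture('scene');sd=capture('side')
for l in ['knob_centre','notch','grip_centre','jar','mug','carton']:
    print(l,[(np.round(e['location'],4),round(e['p'],2)) for c in ('scene','side') for e in spotter.tip_of(c,l)[:1]])
E
```

```text
tilt 33.51923263513186 az 34.61512180790158 xaxis [-0.626  -0.5534 -0.5495] y [-0.6337  0.7716 -0.0551]
t 24.1 tcp [ 0.402  -0.1774  0.2429] a 0.27997015846832274 lat 0.04346555529046874 F [-0.0826 -0.7524 -0.2952] Ft -0.5216172867653235 w 0.059896966731312555 [-25.6559  -5.8459 -25.0322 -34.5127 -57.8173  -8.567 ]
[([0.5022, -0.1138, 0.0695], 0.85), ([0.5018, -0.1105, 0.0737], 0.97), ([0.5, -0.1123, 0.0747], 0.65)]
knob_centre [(array([0.634 , 0.0982, 0.0818]), 0.54), (array([0.6402, 0.0986, 0.0781]), 0.56)]
notch [(array([0.636 , 0.1026, 0.0173]), 0.82), (array([0.6358, 0.1002, 0.0189]), 0.6)]
grip_centre [(array([ 0.5017, -0.1122,  0.0686]), 0.78), (array([ 0.5023, -0.1123,  0.0735]), 0.87)]
jar [(array([ 0.6731, -0.2952, -0.0037]), 0.82), (array([ 0.6739, -0.2989, -0.003 ]), 0.78)]
mug [(array([ 0.396 ,  0.1012, -0.0015]), 0.86), (array([0.4007, 0.0972, 0.0027]), 0.76)]
carton [(array([ 0.6247,  0.2686, -0.003 ]), 0.67), (array([0.622 , 0.2677, 0.0017]), 0.67)]
```

View pics/zs12.png

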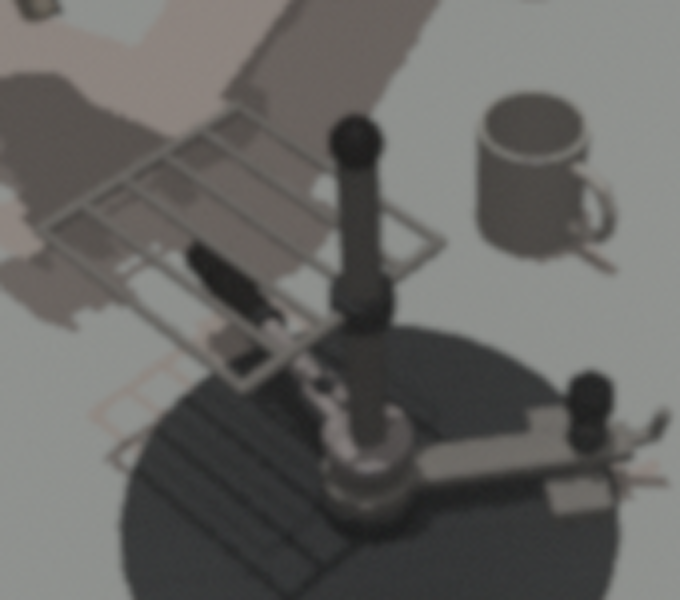

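The picture shows the wrench straight, from the sleeve at (220,280) to the nut. The knob is down at (590,400) in the notch and the mug is unmoved. Relative to the shelf edge the handle is 10.8° clockwise, against 10.6° expected when fully tight. Handing in.

```bash
python3 -c "
from h import *
print(workorder.close_job())"
```

```text
the job is handed in; nothing more can be done
None
```

The arm is locked in the notch, the nut is tight, the wrench has been let go straight, and the job is handed in; it gave no verdict.

**Plunger and arm:** I gripped the knob, lifted it about 18 mm, swung the arm clockwise over the notch, lowered it and let go. The knob top then measured 97–100 mm high, the same as before the lift, so the plunger is home.

**Wrench:** The moves cannot tilt the tool directly. I got a lean of about 33° by pushing repeatedly past the reach limit, then straddled the handle from outside the shelf and pushed it clockwise. The push rose from about 4 N to a plateau of 12–14 N, and the bend was about 0.11–0.13 rad, judged from the images. I held it for about 1 s, backed off and retreated.

**Last checks, about 24 s in:**
- **Wrench:** it is straight, and its handle is 10.8° clockwise of the shelf edge, where 10.6° means fully tight.
- **Contact:** the force on the hand is below 1 N, and it stands clear of everything.
- **Bystanders:** the jar, mug and carton are within about 4 mm of their first fixes, which is the accuracy of the measurement.

**Disagreements:**
- **First pose fit:** it had residuals of about 10 mm, because the nut and swing arm did not seem to start exactly at zero. I used the fixed points (shelf and notch) instead.
- **Knob height:** the last side-view reading was 78 mm, against 82 mm in the scene view and 83 mm nominal.
- **Detections:** a few were wrong, such as the carton reported as the grip, and I ignored them.

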